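# Load a paint jar into the carousel and index it one click

### The arm

A 7-joint arm with a two-finger parallel gripper is mounted at the origin on a cart in front of the work surface, level with it; the furniture and walls round the work are solid. World frame = base frame: x ahead of the robot, y to its left, z up, the work surface at z = 0. Lengths are in m, angles in degrees, forces in N, time in s.
With the tool pointing down it reaches from about 0.425 to 0.875 m from the base axis. Payload 4.7 kg.
Tool frame: the origin (TCP) lies at the very end of the fingers, on their centre line; the grasp point (between the pads) lies 19 mm behind it (manip.tcp_to_grasp is the distance from the TCP to the grasp point, in m); z points along the fingers, y is the line along which they close (so a half turn about z gives the same grasp; the last joint's range is limited). The gripper opens to 87 mm and grips with 3 to 60 N. Pads are 19 mm wide; open, the fingers measure 117 mm over their backs; the gripper's body (75 mm by 190 mm) begins 51 mm behind the grasp point.
Start: joints at [70.995, 18.392, -4.016, 83.108, 1.295, 78.541, -3.26], TCP at [0.22, -0.612, 0.223] pointing down, gripper open.
Joint ranges: [-163.93, 163.93], [-17.29, 119.83], [-79.2, 71.16], [3.27, 140.29], [-89.18, 269.18], [5.43, 117.66], [-154.24, 154.24]. Speed limits (degrees/s): [147.25, 147.25, 180, 180, 180, 180, 180].

### API

Orientations are given as [roll, pitch, yaw] about the fixed x, y, z axes, in that order (R = Rz(yaw) Ry(pitch) Rx(roll)).
In Python, from bench import readout, vision, manip gives the robot as it stands.
- The arm moves only by the shell command python3 -m jog 'ROWS' [FORCE]. ROWS is JSON, a list of rows, each a list of 3 entries, a list of its own where there are three numbers: the finger opening in mm, from 0 to 87, then the shift along the tool's x, y, z in units of 60 mm (1.0 is 60 mm), then the turn, a rotation vector about the tool's x, y, z in units of 8 degrees (1.0 is 8 degrees). A call has 1 to 10 rows; each row shifts and turns the commanded pose from where the row before left it, along the tool's axes as they then stand; what a row does not reach is not made up. A row lasts 1/8 s, in which the tool goes at most 62.5 mm and 10.7 degrees, less where a joint would pass 70% of its speed; a pose out of reach is approached as far as the arm can. A call is refused whole if a number of a shift passes 1 or a number of a turn 1, either way. A call with a gripper value outside its range is refused whole. The fingers move at their own pace and stop on an object; FORCE is the grip in N (left out, the last holds). Time passes only in rows, so rows that do not move let the fingers close. It gives the time, the measured TCP pose, the force, the opening and the grip force at its end, in the units of the state.
- readout.read_state(): the state, without advancing time (a new reading comes with each control period).
- vision.read_camera(name): name is "scene" or "side" or "wrist"; returns the picture (400x640x3 uint8, red, green, blue); there is no depth.
- vision.camera_params(name): a dict with "intrinsics" (3x3 intrinsics, pixels), "origin" and "orientation" of the camera in the world. Camera axes: x right, y down, z forward; pixel columns grow to the right and rows downward; lengths in m; the calibration is good to about 2 mm. A picture is of the moment at which its call begins: read the wrist's pose just before it. camera_params takes no time and is no camera call; for the wrist camera it gives the pose at the moment of the call.
- manip.close_job(): hands the job in; it is judged then, once.
The state is a dict: "clock": time; "joint_pos": joint angles; "dq": joint speeds; "joint_efforts": joint torques, N m; "ee_pos": TCP position; "tool_rot": TCP orientation; "ft_force": force on the tool from outside, world axes, zero at the start; "wrist_torque": the same for the moment, N m; "finger_gap": opening from 0.0 (shut) to 1.0 (fully open); "gripper_force": force on a finger pad.
Only numpy, scipy, OpenCV 4.12 (cv2) and the standard library are available. Lean on these libraries where they do the work, as an engineer would, in place of code of your own. Each camera call takes 0.05 s, during which the arm holds its last target. There are 200 camera calls.

### The job

Press the paint jar with the black lid into the empty carousel pocket at the red loading arrow until it is fully home on the pocket floor; the pocket grips it stiffly and the carousel gives on its spring mount, so never push so hard that the mount bottoms out. Then use the black knob to turn the carousel one single click clockwise seen from above, so that the other empty pocket comes to the arrow, and let go. Leave the dropper bottle, the dish and the model part where they are.

Things in the scene. Friction and masses are not known exactly. Their poses are not given: they have to be found in the camera images.
- red_jar_centre (a point): Centre, 22 mm above the underside, of the loose round paint jar to be loaded: glass jar with red paint and a black lid with a red spot, 36 mm diameter, 44 mm tall, about 35 g; the lid (35 mm diameter) spans 29 to 43 mm above the underside and is the part to grasp. z is the jar's axis, up. It stands on the desk at the start.
- pocket (a point): Centre of the floor of the empty pocket that stands at the red arrow at the start; turns and sinks with the wheel. z up; x points to the wheel's axis, 64 mm away. Aluminium cup, bore 39 mm flared at the mouth, rim 20.5 mm above this floor. Fully home = jar underside on this floor, jar centre 22 mm above it. Other jars' lids stand 64 mm to the sides, so grasp with the fingers along x (radially).
- next_pocket (a point): Centre of the floor of the second empty pocket, one click (60 degrees) anticlockwise of the first; it stays empty. In both, two sprung steel balls in the bore, 11 mm above the floor on the tangential (+y, -y) sides, reach 1.5 mm into the jar's way: the jar resists being pushed down with about 8 to 17 N and stays where it is left; its weight does not seat it.
- loading_mark (a point): Fixed point of the carousel base in line with the red arrow, where the centre of the loading pocket's floor stands when clicked in and not pressed (34 mm above the desk). x points from here to the wheel's axis, 64 mm away.
- knob (a point): On the wheel's vertical axis, in the black knob bar at the top of the wheel, 60 mm above the pocket floors. The bar is 14 mm thick along this point's x, 32 mm long along its y, and spans 40 to 72 mm above the pocket floors; the stored jars' lids end 45 mm above the pocket floors and begin 46 mm from the axis. Turns with the wheel; grasp across its 14 mm.
- carousel_wheel (a joint): Angle of the six-pocket wheel (grey disc, 172 mm diameter) in rad: near 0 at the start, grows clockwise seen from above; a sprung index detent holds it every 1.047 rad (60 degrees) and pulls it in from up to about 25 degrees off; turning it over takes about 0.15 to 0.4 N m at the hand.
- carousel_mount (a joint): How far the whole wheel has sunk on its spring mount, m: 0 when free; about 1 mm more per 2.2 N of downward push, after the first 1 to 2 N; it counts as bottomed out from 0.0095 (about 22 N).
- glue_bottle: Bystander: white dropper bottle with a red cap, 29 mm diameter, 88 mm tall; origin at the centre of its underside.
- yellow_dish: Bystander: small steel dish of yellow paint, 41 mm diameter, 11 mm tall; origin at the centre of its underside.
- model_wing: Bystander: red model part, 18 x 42 x 11 mm; origin at the centre of its underside.
Things that resemble listed ones, but are neither listed nor needed, are in the scene too. Leave any turquoise or yellow look-alike of the part that bears red_jar_centre alone.

How it is judged (in metres and radians):
On the way, in this order (a step that is already met when the one before it is completed fails the run):
1. the jar is fully home in the pocket at the arrow, before the wheel is turned (z of red_jar_centre in the frame of pocket below 0.0238 m and horizontal distance between red_jar_centre and pocket below 0.004 m and angle between the z axis of red_jar_centre and the z axis of pocket, either way round below 0.08 rad and angle between red_jar_centre's own z axis and vertical below 0.3 rad and value of joint carousel_wheel between -0.3 and 0.3 rad), for 0.2 s.
2. the wheel rests one click clockwise, the jar still home (z of red_jar_centre in the frame of pocket below 0.0238 m and horizontal distance between red_jar_centre and pocket below 0.004 m and angle between the z axis of red_jar_centre and the z axis of pocket, either way round below 0.08 rad and angle between red_jar_centre's own z axis and vertical below 0.3 rad and value of joint carousel_wheel between 0.977 and 1.117 rad), for 0.2 s.
At the end, for the whole second after the job is handed in: The jar stands fully home in its pocket (its underside within 1.8 mm of the pocket floor, centred within 4 mm, upright in it), and the wheel rests one click clockwise of where it began (1.047 rad within 0.07 rad), with the second empty pocket at the arrow; everything released and still (all of step 2 and velocity of joint carousel_wheel between -0.05 and 0.05 rad/s); the robot touches nothing.
It fails at once if the spring mount is pressed to its bottom (sunk more than 9.5 mm, over about 22 N) (value of joint carousel_mount above 0.0095 m).
It fails at once if the wheel is turned past half of a second click (value of joint carousel_wheel above 1.57 rad).
It fails at once if the wheel is turned back half a click the wrong way (value of joint carousel_wheel below -0.5 rad).
It fails at once if the dropper bottle, dish or model part is moved more than 20 mm (distance of any of glue_bottle, yellow_dish, model_wing from where it was at the start of the episode above 0.02 m).
It also fails if it takes over 64 s, if anything falls off the work surface, if the arm or the gripper's body presses on something with over 40 N, if the wrist force passes 120 N, or if a joint passes its speed limit or range.

## Working session

There is one attempt and no reset: what is moved stays moved. The work goes in short steps, Python scripts to look and compute and a shell command to move; the robot and the scene stay as the last step left them, time stands still between calls to the robot, and variables do not carry over. Pictures are saved under pics/ and viewed, at most 10 in all, crops included, and the job is handed in when it is done.

```bash
mkdir -p pics; ls
cat > h.py <<'E'
import numpy as np, cv2
from bench import readout, vision, manip
def snap(cam,name):
    im=vision.read_camera(cam); cv2.imwrite(f'pics/{name}.png',im[:,:,::-1]); return im
def ray(cam,u,v):
    p=vision.camera_params(cam);K=np.array(p['intrinsics']);R=np.array(p['orientation']);o=np.array(p['origin'])
    return o,R@np.linalg.solve(K,[u,v,1.])
def at_z(cam,u,v,z):
    o,d=ray(cam,u,v); return o+d*(z-o[2])/d[2]
def proj(cam,P):
    p=vision.camera_params(cam);K=np.array(p['intrinsics']);R=np.array(p['orientation']);o=np.array(p['origin'])
    q=K@(R.T@(np.array(P)-o)); return q[:2]/q[2]
E
python3 - <<'E'
from h import *
for c in ['scene','side','wrist']:
    snap(c,c+'0'); p=vision.camera_params(c); print(c,p)
print(readout.read_state())
a=[cv2.imread(f'pics/{c}0.png') for c in ['scene','side','wrist']]
E
```

```text
pics
scene {'intrinsics': array([[448.6485653 ,   0.        , 310.36240992],
       [  0.        , 448.6485653 , 195.80874134],
       [  0.        ,   0.        ,   1.        ]]), 'origin': array([0.17350621, 0.76597872, 0.67377034]), 'orientation': array([-1.31318201e+02,  1.06393032e-01, -1.49049500e+02])}
side {'intrinsics': array([[398.8106481 ,   0.        , 322.79747224],
       [  0.        , 398.8106481 , 199.89340245],
       [  0.        ,   0.        ,   1.        ]]), 'origin': array([ 0.45173903, -0.50207645,  0.59575922]), 'orientation': array([-127.98369646,   -0.87282651,   -6.48121769])}
wrist {'intrinsics': array([[292.21826027,   0.        , 320.55485048],
       [  0.        , 292.21826027, 200.67470568],
       [  0.        ,   0.        ,   1.        ]]), 'origin': array([ 0.28599106, -0.58808731,  0.38491278]), 'orientation': array([165.01161329,   0.2092425 , -70.17453183])}
{'clock': 0.15, 'joint_pos': array([70.99624992, 18.42941595, -4.01625262, 83.15921647,  1.29570032,
       78.54237808, -3.26054768]), 'dq': array([-0.02558831, -0.15487177, -0.07169643, -0.09903312,  0.08298284,
        0.12265216, -0.11800404]), 'joint_efforts': array([-5.32501763e-04, -4.91796970e+01, -4.05030884e-01, -3.12874138e+01,
       -6.40130346e-02,  4.05137998e-02,  1.14876384e-04]), 'ee_pos': array([ 0.22011561, -0.61113744,  0.22170836]), 'tool_rot': array([-1.79914252e+02,  5.62706720e-03,  1.98134322e+01]), 'ft_force': array([-0.45523084, -0.20449189, -1.1127282 ]), 'wrist_torque': array([ 0.00270943, -0.00499807,  0.01518733]), 'gripper_force': 0.0, 'finger_gap': 1.0067847701601258}
```

View pics/scene0.png

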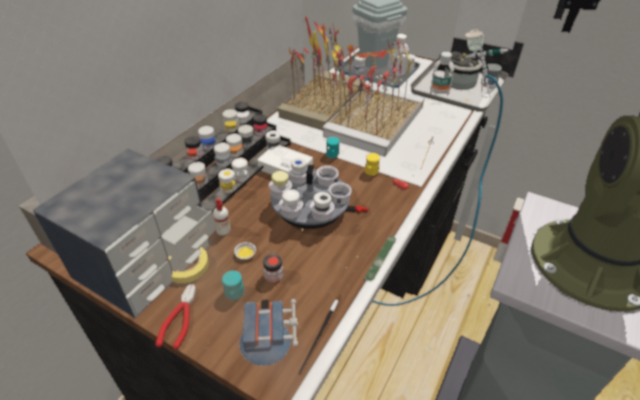

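View pics/side0.png

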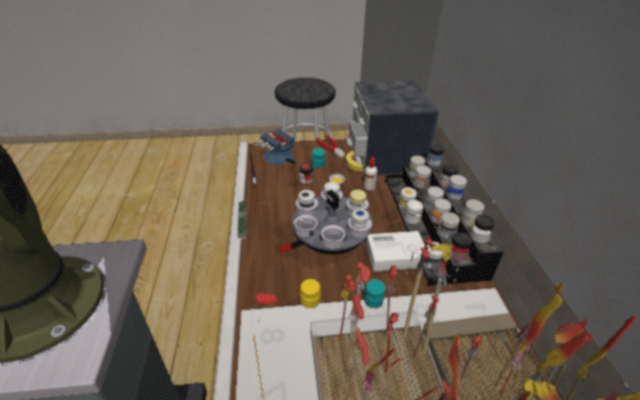

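The black-lid jar with the red spot is at scene (272,268) and side (306,172). The look-alikes have turquoise lids, at scene (232,285) and (333,148), and a yellow lid at (372,163). The carousel is at scene (312,200), with the red arrow at (358,209) and the empty pockets near (340,193) and (327,177). I'll confirm in an enlarged crop.

Run:
```python
s=open('h.py').read()
s=s.replace("R=np.array(p['orientation'])","R=Rotation.from_euler('xyz',p['orientation'],degrees=True).as_matrix()").replace("import numpy as np, cv2","import numpy as np, cv2\nfrom scipy.spatial.transform import Rotation")
open('h.py','w').write(s)
from h import *
a=cv2.imread('pics/scene0.png')[140:290,220:420]; b=cv2.imread('pics/side0.png')[155:265,270:400]
cv2.imwrite('pics/c1.png',cv2.resize(a,None,fx=4,fy=4,interpolation=cv2.INTER_CUBIC))
cv2.imwrite('pics/c2.png',cv2.resize(b,None,fx=5,fy=5,interpolation=cv2.INTER_CUBIC))
```

```text
(no output)
```

View pics/c1.png

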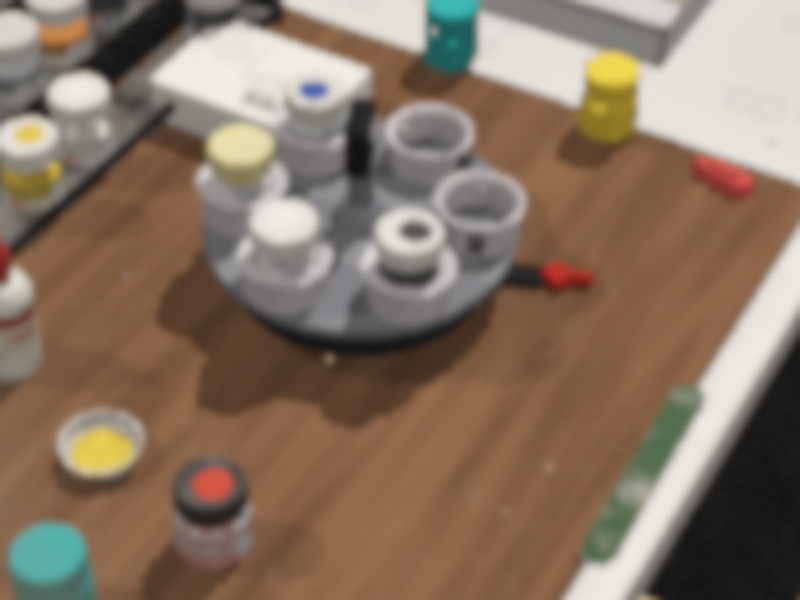

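View pics/c2.png

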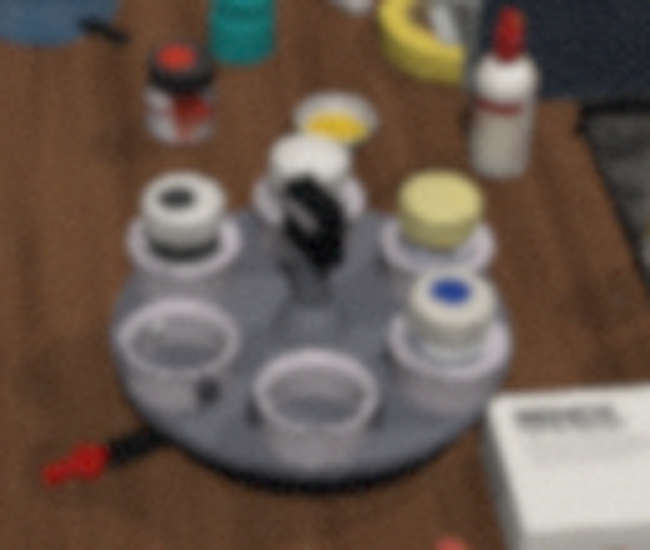

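The crops confirm the target: black lid with red spot at c1 (211,488). The arrow points at the pocket at c1 (480,202), and the second empty pocket is at c1 (430,142). Now I'll triangulate.

Run:
```python
from h import *
S=lambda u,v:(220+u/4-.4,140+v/4-.4); D=lambda u,v:(270+u/5-.4,155+v/5-.4)
for n,a,b,z in [('jar',(212,487),(179,60),.043),('pock',(480,202),(178,342),.0545),('next',(430,142),(316,392),.0545),('knobtop',(360,108),(310,200),.104),
 ('whitelid',(410,228),(183,202),.079),('white2',(286,218),(310,158),.079),('cream',(241,143),(441,201),.079),('blue',(317,90),(452,291),.079),('arrowtip',(590,279),(50,474),.0)]:
    o1,d1=ray('scene',*S(*a));o2,d2=ray('side',*D(*b))
    t=np.linalg.lstsq(np.c_[d1,-d2],o2-o1,rcond=None)[0]
    print(n,at_z('scene',*S(*a),z)[:2].round(4),at_z('side',*D(*b),z)[:2].round(4),'tri',(o1+d1*t[0]).round(4),(o2+d2*t[1]).round(4))
```

```text
jar [0.5095 0.342 ] [0.5118 0.3399] tri [0.5103 0.341  0.0415] [0.5119 0.3413 0.0421]
pock [0.493  0.1149] [0.4935 0.1127] tri [0.4935 0.1138 0.0535] [0.4936 0.1138 0.0535]
next [0.5407 0.0842] [0.5459 0.0773] tri [0.5431 0.0797 0.0504] [0.5464 0.0803 0.0517]
knobtop [0.5564 0.1327] [0.5501 0.1387] tri [0.5538 0.1369 0.1078] [0.5497 0.1361 0.106 ]
whitelid [0.501  0.1763] [0.5009 0.1749] tri [0.5013 0.1758 0.0785] [0.5009 0.1757 0.0784]
white2 [0.5585 0.2017] [0.5591 0.2016] tri [0.5586 0.2015 0.0788] [0.5591 0.2016 0.079 ]
cream [0.6117 0.1631] [0.6111 0.1653] tri [0.6109 0.1642 0.08  ] [0.6108 0.1641 0.0799]
blue [0.6018 0.1031] [0.6046 0.1054] tri [0.6017 0.1033 0.0792] [0.6041 0.1037 0.0804]
arrowtip [0.4385 0.0841] [0.438  0.0965] tri [0.4362 0.0899 0.0058] [0.4382 0.0903 0.0062]
```

Run:
```python
from h import *
print('base',proj('scene',(0,0,0.1)),proj('side',(0,0,.1)),'tcp',proj('scene',(.22,-.61,.22)))
for u,v in [(325,128),(390,150),(422,105),(280,110),(420,180),(480,110),(375,85),(330,375),(245,355)]: print((u,v),at_z('scene',u,v,0.03).round(3))
print('side');
for u,v in [(312,322),(500,320),(372,250),(425,260),(345,305),(415,250),(265,298)]: print((u,v),at_z('side',u,v,0.03).round(3))
# candle heights: vertical line at table foot, scene tip/ base pairs
for a,b in [((374,75),(366,118)),((312,22),(316,90)),((404,88),(392,125))]:
    f=at_z('scene',*b,.05); zs=np.linspace(0.05,.5,91); e=[np.linalg.norm(proj('scene',(f[0],f[1],z))-a) for z in zs]; print('stick',f.round(3),zs[np.argmin(e)])
```

```text
base [613.62221133 226.68686542] [  9.64357711 266.42593729] tcp [559.71743125  26.11118754]
(325, 128) [ 0.657 -0.112  0.03 ]
(390, 150) [ 0.471 -0.108  0.03 ]
(422, 105) [ 0.48  -0.356  0.03 ]
(280, 110) [ 0.809 -0.128  0.03 ]
(420, 180) [ 0.366 -0.035  0.03 ]
(480, 110) [ 0.333 -0.412  0.03 ]
(375, 85) [ 0.644 -0.396  0.03 ]
(330, 375) [0.317 0.471 0.03 ]
(245, 355) [0.446 0.511 0.03 ]
side
(312, 322) [ 0.487 -0.108  0.03 ]
(500, 320) [ 0.801 -0.136  0.03 ]
(372, 250) [0.621 0.047 0.03 ]
(425, 260) [0.718 0.01  0.03 ]
(345, 305) [ 0.547 -0.079  0.03 ]
(415, 250) [0.707 0.038 0.03 ]
(265, 298) [ 0.41 -0.05  0.03]
stick [ 0.573 -0.182  0.05 ] 0.16999999999999998
stick [ 0.763 -0.246  0.05 ] 0.245
stick [ 0.501 -0.185  0.05 ] 0.155
```

View pics/wrist0.png

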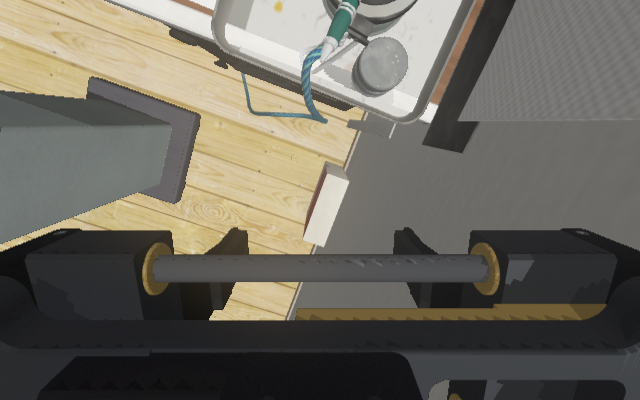

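The wrist view shows only the tray and the floor, so it's no use for measuring from here. I'll plan the transit past the sticks (up to 0.25 m tall) to a viewpoint in front of the carousel.

```bash
cat >> h.py <<'E'
def plan(wps,yaw_end,step=.055,maxturn=7.8):
    """print rows (shift units, turn about tool z) along world waypoints, tool down; yaw spread evenly"""
    s=readout.read_state(); P=[np.array(s['ee_pos'])]+[np.array(w,float) for w in wps]; yaw=s['tool_rot'][2]
    segs=[max(1,int(np.ceil(np.linalg.norm(b-a)/step))) for a,b in zip(P,P[1:])]
    n=sum(segs); ny=max(int(np.ceil(abs(yaw_end-yaw)/maxturn)),1)
    pts=[a+(b-a)*(i+1)/k for a,b,k in zip(P,P[1:],segs) for i in range(k)]
    p=P[0].copy(); off=n-ny; dy=(yaw_end-yaw)/ny; rows=[]
    for i in range(max(n,ny)):
        t=pts[min(i,n-1)]; c,q=np.cos(np.radians(yaw)),np.sin(np.radians(yaw))
        R=np.array([[c,q,0],[q,-c,0],[0,0,-1]])
        sh=(R.T@(t-p)/.06).round(2); tz=round(-dy/8,3) if i>=max(off,0) else 0
        p=p+R@sh*.06; yaw-=tz*8; rows.append((sh.tolist(),tz))
    for r in rows: print(r)
    print('end',p.round(4),round(yaw,2))
E
python3 -c "
from h import *
plan([(.23,-.57,.36),(.41,-.25,.34),(.54,-.05,.3)],113.8)"
```

```text
([0.13, -0.2, -0.77], 0)
([0.13, -0.19, -0.77], 0)
([0.13, -0.2, -0.76], np.float64(-0.904))
([0.73, -0.48, 0.04], np.float64(-0.904))
([0.78, -0.39, 0.05], np.float64(-0.904))
([0.83, -0.29, 0.05], np.float64(-0.904))
([0.85, -0.18, 0.05], np.float64(-0.904))
([0.87, -0.07, 0.04], np.float64(-0.904))
([0.88, 0.04, 0.05], np.float64(-0.904))
([0.86, 0.15, 0.05], np.float64(-0.904))
([0.74, 0.28, 0.13], np.float64(-0.904))
([0.7, 0.37, 0.14], np.float64(-0.904))
([0.65, 0.46, 0.13], np.float64(-0.904))
([0.59, 0.53, 0.13], np.float64(-0.904))
([0.52, 0.61, 0.14], np.float64(-0.904))
end [ 0.5399 -0.0498  0.2997] 113.83
```

```bash
python3 -m jog '[[87,[0.13,-0.2,-0.77],[0,0,0]],[87,[0.13,-0.19,-0.77],[0,0,0]],[87,[0.13,-0.2,-0.76],[0,0,-0.904]],[87,[0.73,-0.48,0.04],[0,0,-0.904]],[87,[0.78,-0.39,0.05],[0,0,-0.904]],[87,[0.83,-0.29,0.05],[0,0,-0.904]],[87,[0.85,-0.18,0.05],[0,0,-0.904]],[87,[0.87,-0.07,0.04],[0,0,-0.904]],[87,[0.88,0.04,0.05],[0,0,-0.904]],[87,[0.86,0.15,0.05],[0,0,-0.904]]]' && python3 -m jog '[[87,[0.74,0.28,0.13],[0,0,-0.904]],[87,[0.7,0.37,0.14],[0,0,-0.904]],[87,[0.65,0.46,0.13],[0,0,-0.904]],[87,[0.59,0.53,0.13],[0,0,-0.904]],[87,[0.52,0.61,0.14],[0,0,-0.904]],[87,[0,0,0],[0,0,0]],[87,[0,0,0],[0,0,0]]]'
python3 -c "
from h import *
p=vision.camera_params('wrist');print(p);snap('wrist','w1');print(readout.read_state()['ft_force'])"
```

```text
clock: 1.4
ee_pos: [0.4109, -0.2486, 0.3405]
tool_rot: [180.0, 0.0, 77.9]
ft_force: [0.6, -0.2, -0.4]
finger_gap: 0.996
gripper_force: 0.0
clock: 2.28
ee_pos: [0.5398, -0.0508, 0.3002]
tool_rot: [-179.9, 0.0, 113.8]
ft_force: [-0.8, -0.3, 0.4]
finger_gap: 0.998
gripper_force: 0.0
{'intrinsics': array([[292.21826027,   0.        , 320.55485048],
       [  0.        , 292.21826027, 200.67470568],
       [  0.        ,   0.        ,   1.        ]]), 'origin': array([0.51071199, 0.01328128, 0.4634114 ]), 'orientation': array([1.65102591e+02, 2.14591538e-02, 2.37935233e+01])}
[ 0.7710083   0.04789652 -0.00371715]
```

View pics/w1.png

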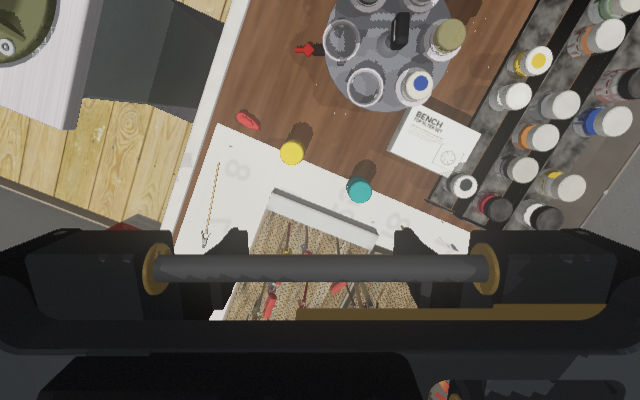

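```bash
python3 -m jog '[[87,[0.8,0.2,0.3],[0,0,0]],[87,[0.8,0.2,0.3],[0,0,0]],[87,[0,0,0],[0,0,0]],[87,[0,0,0],[0,0,0]]]'
python3 -c "
from h import *
p=vision.camera_params('wrist');im=snap('wrist','w2');print(readout.read_state()['ee_pos'],p['origin'],p['orientation'])
cv2.imwrite('pics/w2c.png',cv2.resize(im[0:236,200:520,::-1],None,fx=2.5,fy=2.5,interpolation=cv2.INTER_CUBIC))"
```

```text
clock: 2.82
ee_pos: [0.5234, 0.0454, 0.2649]
tool_rot: [-180.0, 0.1, 113.7]
ft_force: [1.1, -0.2, 1.2]
finger_gap: 1.004
gripper_force: 0.0
[0.52364353 0.04500797 0.26496422] [0.49418516 0.10970165 0.4279707 ] [ 1.65011976e+02 -3.63183829e-02  2.36957055e+01]
```

View pics/w2c.png

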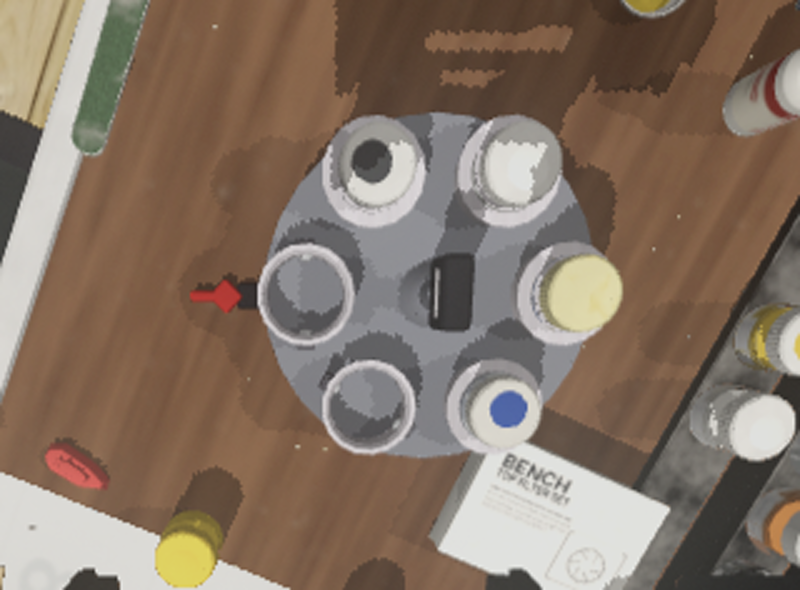

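Run:
```python
from h import *
W=lambda u,v:(200+u/2.5-.3,v/2.5-.3)
pts={}
for n,a,z in [('pock',(306,294),.0545),('next',(369,407),.0545),('knob',(455,291),.106),('w1',(379,165),.0785),('w2',(522,165),.0785),('cream',(585,293),.079),('blue',(505,407),.0785),('r1',(373,171),.0545),('r2',(509,170),.0545),('r3',(568,293),.0545),('r4',(495,404),.0545),('knobN',(455,256),.106),('knobS',(455,329),.106),('arrow',(194,296),.006)]:
    p=at_z('wrist',*W(*a),z); pts[n]=p; print(n,p[:2].round(4))
rim=np.array([pts[k][:2] for k in ['pock','next','r4','r3','r2','r1']])
from scipy.optimize import least_squares
f=lambda q:(rim-(q[:2]+.064*np.c_[np.cos(q[2]+np.arange(6)*np.pi/3),np.sin(q[2]+np.arange(6)*np.pi/3)])).ravel()
r=least_squares(f,[.55,.14,3.5]);print(r.x,np.degrees(r.x[2]),r.fun.reshape(-1,2).round(4))
print('pocket fit',r.x[:2]+.064*np.array([np.cos(r.x[2]),np.sin(r.x[2])]))
d=pts['knobN']-pts['knobS'];print('knob long dir',np.degrees(np.arctan2(d[1],d[0])))
```

```text
pock [0.494  0.1158]
next [0.5459 0.0778]
knob [0.5514 0.1413]
w1 [0.5016 0.1784]
w2 [0.5593 0.2037]
cream [0.6114 0.1672]
blue [0.6023 0.106 ]
r1 [0.5006 0.1796]
r2 [0.5592 0.2058]
r3 [0.6119 0.1679]
r4 [0.6043 0.105 ]
knobN [0.5451 0.1539]
knobS [0.5585 0.1273]
arrow [0.4374 0.0907]
[0.55264992 0.142005   3.56166122] 204.06815608348532 [[-0.0002 -0.0001]
 [-0.0001 -0.0005]
 [-0.0002  0.0006]
 [ 0.0008 -0.0002]
 [-0.0001  0.0001]
 [-0.0003  0.0001]]
pocket fit [0.49421402 0.11590432]
knob long dir 116.73154342780398
```

Wrist view: the pocket at the arrow is at crop (306,294), the next pocket at (369,407) and the knob at (455,291), with its thin side along the arrow line. The hexagon fit residual is under 1 mm. Next I'll view the jar from the equivalent viewpoint, so camera bias cancels.

```bash
python3 -c "
from h import *
plan([(.541,.272,.265)],114)"
```

```text
([0.67, 0.36, -0.0], 0)
([0.67, 0.35, -0.0], 0)
([0.67, 0.36, -0.0], 0)
([0.67, 0.35, -0.0], 0)
([0.67, 0.36, -0.0], np.float64(-0.047))
end [0.5409 0.272  0.265 ] 114.0
```

```bash
python3 -m jog '[[87,[0.67,0.36,0],[0,0,0]],[87,[0.67,0.35,0],[0,0,0]],[87,[0.67,0.36,0],[0,0,0]],[87,[0.67,0.35,0],[0,0,0]],[87,[0.67,0.36,0],[0,0,-0.04]],[87,[0,0,0],[0,0,0]],[87,[0,0,0],[0,0,0]]]'
python3 - <<'E'
from h import *
p=vision.camera_params('wrist');im=snap('wrist','w3');print(readout.read_state()['ee_pos'],p['origin'])
uv=proj('wrist',(.511,.341,.043));print(uv)
c=im[max(0,int(uv[1])-45):int(uv[1])+45,int(uv[0])-60:int(uv[0])+60]
print(max(0,int(uv[1])-45),int(uv[0])-60)
cv2.imwrite('pics/w3c.png',cv2.resize(c[:,:,::-1],None,fx=6,fy=6,interpolation=cv2.INTER_CUBIC))
E
```

```text
clock: 3.75
ee_pos: [0.5409, 0.2722, 0.2643]
tool_rot: [-180.0, 0.1, 114.0]
ft_force: [0.4, -1.1, 0.2]
finger_gap: 1.002
gripper_force: 0.0
[0.5410071  0.27166731 0.26436537] [0.51147688 0.33628726 0.42742928]
[321.67549433 118.46971855]
73 261
```

View pics/w3c.png

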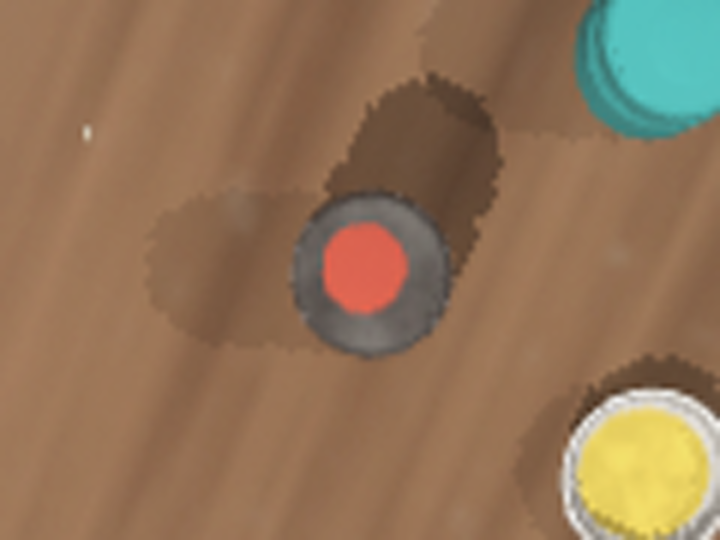

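Run:
```python
from h import *
u,v=261+370/6-.4,73+273/6-.4
j=at_z('wrist',u,v,.043);print('jar',j, at_z('wrist',261+365/6-.4,73+267/6-.4,.0435))
plan([(j[0],j[1],.10),(j[0],j[1],.0255)],114)
```

```text
jar [0.51150092 0.34171547 0.043     ] [0.51004362 0.34239134 0.0435    ]
([0.32, 0.01, 0.68], 0)
([0.31, 0.0, 0.69], 0)
([0.32, 0.01, 0.68], 0)
([0.32, 0.0, 0.69], 0)
([-0.0, 0.0, 0.62], 0)
([-0.0, 0.0, 0.62], np.float64(-0.01))
end [0.5112 0.3418 0.0256] 114.0
```

The lid centre is at crop (370,273), about 35 mm in diameter as expected, and agrees with the other cameras within 1 mm. Grasping it now.

```bash
python3 -m jog '[[64,[0.32,0.01,0.68],[0,0,0]],[64,[0.31,0,0.69],[0,0,0]],[64,[0.32,0.01,0.68],[0,0,0]],[64,[0.32,0,0.69],[0,0,0]],[64,[0,0,0.62],[0,0,0]],[64,[0,0,0.62],[0,0,0]],[64,[0,0,0],[0,0,0]],[64,[0,0,0],[0,0,0]]]' 40 && python3 -m jog '[[30,[0,0,0],[0,0,0]],[30,[0,0,0],[0,0,0]],[30,[0,0,0],[0,0,0]],[30,[0,0,0],[0,0,0]]]' 40
```

```text
clock: 4.8
ee_pos: [0.5112, 0.3438, 0.0273]
tool_rot: [179.9, 0.0, 114.0]
ft_force: [1.2, -0.4, 0.3]
finger_gap: 0.735
gripper_force: 0.0
clock: 5.3
ee_pos: [0.5098, 0.3445, 0.026]
tool_rot: [180.0, 0.0, 114.2]
ft_force: [0.1, -0.8, 1.8]
finger_gap: 0.388
gripper_force: 37.9
```

```bash
python3 -m jog '[[30,[0,0,-0.1],[0,0,0]],[30,[0,0,-0.5],[0,0,0]],[30,[0,0,-0.5],[0,0,0]],[30,[0,0,0],[0,0,0]],[30,[0,0,0],[0,0,0]]]'
python3 - <<'E'
from h import *
s=readout.read_state();print(s['ee_pos'],s['tool_rot'],s['ft_force'])
plan([(s['ee_pos'][0],s['ee_pos'][1],.14)],114)
E
```

```text
clock: 5.92
ee_pos: [0.5093, 0.3439, 0.091]
tool_rot: [-179.9, 0.0, 114.1]
ft_force: [-0.5, -0.7, -1.6]
finger_gap: 0.388
gripper_force: 40.0
[0.50930721 0.34389088 0.09103768] [-1.79942200e+02  3.09866302e-02  1.14147475e+02] [-0.45073924 -0.72776821 -1.5799452 ]
([0.0, 0.0, -0.82], np.float64(0.018))
end [0.5093 0.3439 0.1402] 114.0
```

```bash
cat > tgt.py <<'E'
from h import *
x=np.array([np.cos(np.radians(114)),np.sin(np.radians(114))]);y=np.array([x[1],-x[0]])
g=np.array([.5096,.3442]);jar=np.array([.5115,.3417]);po=np.array([.4942,.1159])
T=x*((g+po-jar)@x)+y*(po@y)
E
python3 - <<'E'
from tgt import *
print(T,(g-jar)@x,(g-jar)@y)
plan([(.508,.33,.15),(T[0],T[1],.15),(T[0],T[1],.093)],114)
E
```

```text
[0.49295674 0.1186924 ] 0.0030566632659504846 -0.0007188947618313504
([-0.1, -0.06, -0.49], 0)
([-0.1, -0.05, -0.49], 0)
([-0.78, -0.42, -0.0], 0)
([-0.78, -0.42, -0.0], 0)
([-0.78, -0.42, -0.0], 0)
([-0.77, -0.41, -0.0], 0)
([-0.0, -0.0, 0.47], 0)
([-0.0, -0.0, 0.48], np.float64(0.018))
end [0.4931 0.119  0.0928] 114.0
```

```bash
python3 -m jog '[[30,[-0.1,-0.06,-0.49],[0,0,0]],[30,[-0.1,-0.05,-0.49],[0,0,0]],[30,[-0.78,-0.42,0],[0,0,0]],[30,[-0.78,-0.42,0],[0,0,0]],[30,[-0.78,-0.42,0],[0,0,0]],[30,[-0.77,-0.41,0],[0,0,0]],[30,[0,0,0.47],[0,0,0]],[30,[0,0,0.48],[0,0,0]],[30,[0,0,0],[0,0,0]],[30,[0,0,0],[0,0,0]]]'
python3 - <<'E'
from tgt import *
a=snap('scene','s2');b=snap('side','d2');s=readout.read_state();e=s['ee_pos'];print(e,T,'err xy tool',(T-e[:2])@x,(T-e[:2])@y,s['ft_force'])
A=cv2.resize(a[145:235,270:370,::-1],(600,540),interpolation=cv2.INTER_CUBIC)
cv2.imwrite('pics/s2c.png',A)
cv2.imwrite('pics/d2c.png',cv2.resize(b[175:265,265:365,::-1],(600,540),interpolation=cv2.INTER_CUBIC))
A=cv2.imread('pics/s2c.png');B=cv2.imread('pics/d2c.png');cv2.imwrite('pics/sd2.png',cv2.resize(np.hstack([A,B]),(800,360),interpolation=cv2.INTER_AREA))
E
```

```text
clock: 7.18
ee_pos: [0.4935, 0.1198, 0.0938]
tool_rot: [-180.0, -0.0, 114.2]
ft_force: [-0.0, -0.4, -0.6]
finger_gap: 0.388
gripper_force: 40.0
[0.49415262 0.11990936 0.09448456] [0.49295674 0.1186924 ] err xy tool -0.0006253390977183954 -0.00158746474571001 [ 0.28364862 -0.53065896  0.0194669 ]
```

View pics/sd2.png

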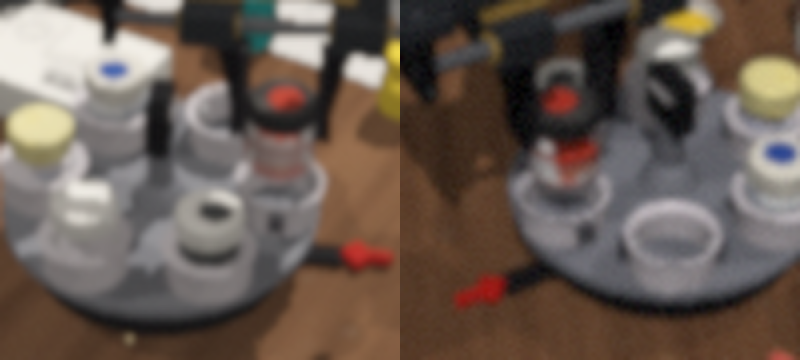

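Run:
```python
from tgt import *
def tri(a,b):
    o1,d1=ray('scene',*a);o2,d2=ray('side',*b);t=np.linalg.lstsq(np.c_[d1,-d2],o2-o1,rcond=None)[0];return (o1+d1*t[0]+o2+d2*t[1])/2
L=tri((340.4,170.9),(306.4,200.4)); P=tri((339.6,190.1),(305.2,223.0));print('lid',L,'rim',P)
for z in (.1045,.069): print(z,proj('scene',(P[0],P[1],z)),proj('side',(P[0],P[1],z)))
print('scale', proj('scene',(P[0]+.01*y[0],P[1]+.01*y[1],.1))-proj('scene',(P[0],P[1],.1)),proj('scene',(P[0]+.01*x[0],P[1]+.01*x[1],.1))-proj('scene',(P[0],P[1],.1)))
d=L[:2]-P[:2];print('jar-pocket tool x,y',d@x,d@y)
# averaged state
r=[readout.read_state()['ee_pos'] for _ in range(3)];print(r)
```

```text
lid [0.49476594 0.11730658 0.1084373 ] rim [0.49356939 0.11382829 0.05346981]
0.1045 [340.59842688 171.17716598] [304.8641261  203.58184656]
0.069 [339.87819468 184.47580124] [305.08154057 217.2580438 ]
scale [-4.8532202  -0.35863111] [-0.34780581  3.02779855]
jar-pocket tool x,y 0.0026908976454915754 0.002507850352669109
[array([0.49415262, 0.11990936, 0.09448456]), array([0.49415262, 0.11990936, 0.09448456]), array([0.49415262, 0.11990936, 0.09448456])]
```

The left panel has the jar over the rim at about the right column, X 281–283 against 281. The right panel shows about 1.5 px of offset, and the TCP reading agrees on roughly −1.6 mm along tool y. I'll correct that and lower the jar to the mouth.

```bash
python3 -m jog '[[30,[-0.015,-0.03,0],[0,0,0]],[30,[0,0,0.1],[0,0,0]],[30,[0,0,0.1],[0,0,0]],[30,[0,0,0.05],[0,0,0]],[30,[0,0,0],[0,0,0]]]' 50; python3 -m jog '[[30,[0,0,0.033],[0,0,0]],[30,[0,0,0.033],[0,0,0]],[30,[0,0,0],[0,0,0]]]'
```

```text
clock: 7.9
ee_pos: [0.4919, 0.1179, 0.0781]
tool_rot: [-180.0, -0.0, 114.2]
ft_force: [-0.7, -0.4, -0.3]
finger_gap: 0.393
gripper_force: 50.0
clock: 8.28
ee_pos: [0.4921, 0.1178, 0.0744]
tool_rot: [-180.0, 0.0, 114.2]
ft_force: [0.5, 0.1, -1.0]
finger_gap: 0.391
gripper_force: 50.0
```

```bash
for i in 1 2; do python3 -m jog '[[30,[0,0,0.035],[0,0,0]],[30,[0,0,0],[0,0,0]]]' | egrep 'ee_pos|ft_f|gap'; done
```

```text
ee_pos: [0.4921, 0.1179, 0.0723]
ft_force: [-0.7, 0.4, 0.4]
finger_gap: 0.382
ee_pos: [0.4921, 0.1178, 0.0702]
ft_force: [0.4, 0.4, 0.3]
finger_gap: 0.386
```

```bash
for i in 1 2 3; do python3 -m jog '[[30,[0,0,0.025],[0,0,0]],[30,[0,0,0],[0,0,0]]]' | egrep 'ee_pos|ft_f|gap'; done
```

```text
ee_pos: [0.4924, 0.1179, 0.0689]
ft_force: [0.4, -0.1, 1.0]
finger_gap: 0.384
ee_pos: [0.4924, 0.1179, 0.0675]
ft_force: [-0.0, -0.8, 2.8]
finger_gap: 0.386
ee_pos: [0.4925, 0.1179, 0.0661]
ft_force: [0.4, 0.2, 5.5]
finger_gap: 0.383
```

```bash
for i in 1 2 3; do python3 -m jog '[[30,[0,0,0.02],[0,0,0]],[30,[0,0,0],[0,0,0]]]' | egrep 'ee_pos|ft_f|gap'; done
```

```text
ee_pos: [0.4926, 0.1179, 0.065]
ft_force: [-0.0, -0.9, 5.2]
finger_gap: 0.384
ee_pos: [0.4926, 0.118, 0.0639]
ft_force: [-0.8, 0.3, 5.4]
finger_gap: 0.387
ee_pos: [0.4927, 0.118, 0.0628]
ft_force: [-0.8, -0.7, 7.3]
finger_gap: 0.388
```

```bash
for i in 1 2 3; do python3 -m jog '[[30,[0,0,0.02],[0,0,0]],[30,[0,0,0],[0,0,0]]]' | egrep 'ee_pos|ft_f|gap'; done
```

```text
ee_pos: [0.4928, 0.1181, 0.0617]
ft_force: [-0.3, -0.2, 7.8]
finger_gap: 0.387
ee_pos: [0.4929, 0.1182, 0.0606]
ft_force: [-0.1, -1.2, 7.5]
finger_gap: 0.39
ee_pos: [0.4926, 0.1184, 0.0589]
ft_force: [1.8, 1.0, 3.6]
finger_gap: 0.384
```

```bash
for i in 1 2 3; do python3 -m jog '[[30,[0,0,0.02],[0,0,0]],[30,[0,0,0],[0,0,0]]]' | egrep 'ee_pos|ft_f|gap'; done
```

```text
ee_pos: [0.4926, 0.1183, 0.0577]
ft_force: [0.6, 0.5, 5.0]
finger_gap: 0.382
ee_pos: [0.4926, 0.1183, 0.0567]
ft_force: [-0.5, 0.6, 7.7]
finger_gap: 0.388
ee_pos: [0.4926, 0.1183, 0.0557]
ft_force: [-1.0, 1.1, 9.2]
finger_gap: 0.39
```

```bash
for i in 1 2 3 4; do python3 -m jog '[[30,[0,0,0.016],[0,0,0]],[30,[0,0,0],[0,0,0]]]' | egrep 'ee_pos|ft_f|gap'; done
```

```text
ee_pos: [0.4926, 0.1183, 0.0549]
ft_force: [-1.5, 0.3, 10.5]
finger_gap: 0.387
ee_pos: [0.4926, 0.1183, 0.0541]
ft_force: [-1.3, -0.2, 11.1]
finger_gap: 0.389
ee_pos: [0.4926, 0.1183, 0.0533]
ft_force: [-1.8, -0.7, 13.9]
finger_gap: 0.385
ee_pos: [0.4926, 0.1183, 0.0526]
ft_force: [-3.1, -0.3, 14.2]
finger_gap: 0.388
```

```bash
for i in 1 2 3; do python3 -m jog '[[30,[0,0,0.009],[0,0,0]],[30,[0,0,0],[0,0,0]]]' | egrep 'ee_pos|ft_f|gap'; done
```

```text
ee_pos: [0.4926, 0.1183, 0.0521]
ft_force: [-3.0, 0.2, 14.4]
finger_gap: 0.384
ee_pos: [0.4926, 0.1183, 0.0517]
ft_force: [-3.6, -0.1, 16.0]
finger_gap: 0.386
ee_pos: [0.4926, 0.1182, 0.0512]
ft_force: [-3.8, -0.6, 16.5]
finger_gap: 0.387
```

No second give up to 16.5 N, so the jar looks seated. I'll unload, release, and check with a top press using closed fingers.

```bash
python3 -m jog '[[30,[0,0,-0.05],[0,0,0]],[30,[0,0,-0.045],[0,0,0]],[30,[0,0,0],[0,0,0]]]' | egrep 'ee_pos|ft_f|gap';python3 -m jog '[[52,[0,0,0],[0,0,0]],[52,[0,0,0],[0,0,0]],[52,[0,0,0],[0,0,0]]]' | egrep 'ee_pos|ft_f|gap'; python3 -m jog '[[52,[0,0,-0.2],[0,0,0]],[52,[0,0,-0.4],[0,0,0]],[20,[0,0,0],[0,0,0]],[0,[0,0,0],[0,0,0]],[0,[0,0,0],[0,0,0]],[0,[0,0,0],[0,0,0]],[0,[0,0,0],[0,0,0]]]'
```

```text
ee_pos: [0.4926, 0.1183, 0.0561]
ft_force: [-0.8, 0.0, 8.6]
finger_gap: 0.389
ee_pos: [0.4912, 0.1174, 0.0547]
ft_force: [-0.6, 0.6, 2.3]
finger_gap: 0.577
clock: 15.15
ee_pos: [0.4919, 0.1179, 0.091]
tool_rot: [-180.0, -0.0, 114.2]
ft_force: [-0.2, -0.0, 0.3]
finger_gap: 0.113
gripper_force: 0.0
```

```bash
python3 -m jog '[[0,[0,0,0.1],[0,0,0]],[0,[0,0,0.06],[0,0,0]],[0,[0,0,0],[0,0,0]]]' | egrep 'ee_pos|ft_f|gap'; for i in 1 2 3 4; do python3 -m jog '[[0,[0,0,0.025],[0,0,0]],[0,[0,0,0],[0,0,0]]]' | egrep 'ee_pos|ft_f'; done
```

```text
ee_pos: [0.4918, 0.1178, 0.0812]
ft_force: [0.4, 0.1, -0.2]
finger_gap: 0.004
ee_pos: [0.4922, 0.1179, 0.0802]
ft_force: [-0.4, -0.0, 0.2]
ee_pos: [0.4921, 0.1179, 0.0786]
ft_force: [0.4, -0.3, -0.1]
ee_pos: [0.4923, 0.1179, 0.0773]
ft_force: [0.2, 0.4, 1.6]
ee_pos: [0.4923, 0.118, 0.076]
ft_force: [-0.3, -0.5, 5.4]
```

```bash
for i in 1 2 3 4; do python3 -m jog '[[0,[0,0,0.018],[0,0,0]],[0,[0,0,0],[0,0,0]]]' | egrep 'ee_pos|ft_f'; done
```

```text
ee_pos: [0.4923, 0.118, 0.075]
ft_force: [-2.0, -0.2, 6.4]
ee_pos: [0.4924, 0.118, 0.0742]
ft_force: [-2.2, -0.6, 8.3]
ee_pos: [0.4924, 0.118, 0.0733]
ft_force: [-2.4, -1.3, 9.2]
ee_pos: [0.4924, 0.118, 0.0724]
ft_force: [-3.7, -1.2, 11.6]
```

```bash
for i in 1 2; do python3 -m jog '[[0,[0,0,0.018],[0,0,0]],[0,[0,0,0],[0,0,0]]]' | egrep 'ee_pos|ft_f'; done;  python3 -m jog '[[0,[0,0,0.012],[0,0,0]],[0,[0,0,0],[0,0,0]],[0,[0,0,0],[0,0,0]]]' | egrep 'ee_pos|ft_f'
```

```text
ee_pos: [0.4924, 0.1179, 0.0715]
ft_force: [-4.2, -1.3, 13.4]
ee_pos: [0.4924, 0.118, 0.0706]
ft_force: [-4.2, -0.9, 13.8]
ee_pos: [0.4926, 0.1181, 0.0702]
ft_force: [-4.2, -1.1, 15.5]
```

Contact at 0.0775 m matches the home height of 0.078, with no further give. On to the knob.

```bash
python3 -m jog '[[0,[0,0,-0.1],[0,0,0]],[0,[0,0,-0.4],[0,0,0]],[40,[0,0,-0.8],[0,0,0]],[40,[0,0,0],[0,0,0]],[40,[0,0,0],[0,0,0]]]'
python3 - <<'E'
from h import *
print(readout.read_state()['joint_pos'])
plan([(.5526,.142,.15),(.5526,.142,.115),(.5526,.142,.083)],114)
E
```

```text
clock: 19.02
ee_pos: [0.4918, 0.1175, 0.1458]
tool_rot: [-180.0, 0.0, 114.1]
ft_force: [0.1, -0.5, -0.7]
finger_gap: 0.264
gripper_force: 0.0
[ 30.32920696   7.94213522 -49.64415904 107.57154      6.57278259
  67.4413654    2.56223812]
([-0.02, 0.55, -0.03], 0)
([-0.02, 0.54, -0.04], 0)
([-0.0, 0.0, 0.58], 0)
([-0.0, 0.0, 0.54], np.float64(0.017))
end [0.5525 0.1421 0.0828] 114.0
```

```bash
python3 -m jog '[[42,[-0.02,0.55,-0.03],[0,0,0]],[42,[-0.02,0.54,-0.04],[0,0,0]],[42,[0,0,0],[0,0,0]],[42,[0,0,0.58],[0,0,0]],[42,[0,0,0],[0,0,0]]]'; python3 -m jog '[[42,[0,0,0.27],[0,0,0]],[42,[0,0,0.27],[0,0,0]],[42,[0,0,0],[0,0,0]]]'; python3 -m jog '[[8,[0,0,0],[0,0,0]],[8,[0,0,0],[0,0,0]],[8,[0,0,0],[0,0,0]],[8,[0,0,0],[0,0,0]]]' 35
```

```text
clock: 19.65
ee_pos: [0.5494, 0.1413, 0.1124]
tool_rot: [-179.6, -0.1, 114.2]
ft_force: [0.5, -0.4, 0.4]
finger_gap: 0.484
gripper_force: 0.0
clock: 20.02
ee_pos: [0.5517, 0.1419, 0.0821]
tool_rot: [-179.8, -0.0, 114.1]
ft_force: [-0.4, 0.6, -0.2]
finger_gap: 0.482
gripper_force: 0.0
clock: 20.52
ee_pos: [0.5527, 0.1424, 0.0838]
tool_rot: [-180.0, 0.0, 114.1]
ft_force: [-1.2, -0.2, 1.6]
finger_gap: 0.162
gripper_force: 35.0
```

```bash
python3 -m jog '[[8,[0,0,0],[0,0,0.5]],[8,[0,0,0],[0,0,0.625]],[8,[0,0,0],[0,0,0.625]],[8,[0,0,0],[0,0,0.625]],[8,[0,0,0],[0,0,0.625]]]'; python3 -c "
from h import *
s=readout.read_state();print(s['wrist_torque'],s['ee_pos'])"
```

```text
clock: 21.15
ee_pos: [0.5531, 0.1424, 0.0838]
tool_rot: [180.0, 0.0, 90.0]
ft_force: [-0.4, -1.1, 1.9]
finger_gap: 0.155
gripper_force: 35.0
[-0.12798958 -0.08322719  0.31164638] [0.55305015 0.14242636 0.08382325]
```

Resisting torque is 0.31 N m, as specified. 24° done, 36° to go (4.5 units).

```bash
python3 -m jog '[[8,[0,0,0],[0,0,0.625]],[8,[0,0,0],[0,0,0.625]],[8,[0,0,0],[0,0,0.625]],[8,[0,0,0],[0,0,0.625]],[8,[0,0,0],[0,0,0.625]],[8,[0,0,0],[0,0,0.625]],[8,[0,0,0],[0,0,0.625]],[8,[0,0,0],[0,0,0.125]],[8,[0,0,0],[0,0,0]],[8,[0,0,0],[0,0,0]]]'; python3 -c "
from h import *
s=readout.read_state();print(s['wrist_torque'],s['ee_pos'])"
```

```text
clock: 22.4
ee_pos: [0.5534, 0.1422, 0.0838]
tool_rot: [179.9, -0.0, 54.2]
ft_force: [3.5, -0.8, 0.5]
finger_gap: 0.153
gripper_force: 35.0
[-0.37625259 -0.44283247 -0.05610765] [0.55343558 0.14222821 0.08381925]
```

```bash
python3 -m jog '[[42,[0,0,0],[0,0,0]],[42,[0,0,0],[0,0,0]],[42,[0,0,0],[0,0,0]],[42,[0,0,-0.3],[0,0,0]],[42,[0,0,-0.5],[0,0,0]],[42,[0,0,-0.8],[0,0,0]],[42,[0,0,-0.8],[0,0,0]],[42,[0,0,0],[0,0,0]]]'; python3 -c "
from h import *
plan([(.5234,.0454,.265)],114)"
```

```text
clock: 23.4
ee_pos: [0.5553, 0.1439, 0.2334]
tool_rot: [179.6, -0.4, 54.2]
ft_force: [-0.6, -0.6, -0.3]
finger_gap: 0.484
gripper_force: 0.0
([-0.82, 0.26, -0.26], np.float64(-0.935))
([-0.85, 0.16, -0.27], np.float64(-0.935))
([-0.0, -0.0, 0.0], np.float64(-0.935))
([-0.0, -0.0, 0.0], np.float64(-0.935))
([-0.0, -0.0, 0.0], np.float64(-0.935))
([-0.0, -0.0, 0.0], np.float64(-0.935))
([-0.0, -0.0, 0.0], np.float64(-0.935))
([-0.0, -0.0, 0.0], np.float64(-0.935))
end [0.5234 0.0454 0.2652] 114.02
```

```bash
python3 -m jog '[[42,[-0.82,0.26,-0.26],[0,0,-0.935]],[42,[-0.85,0.16,-0.27],[0,0,-0.935]],[42,[0,0,0],[0,0,-0.935]],[42,[0,0,0],[0,0,-0.935]],[42,[0,0,0],[0,0,-0.935]],[42,[0,0,0],[0,0,-0.935]],[42,[0,0,0],[0,0,-0.935]],[42,[0,0,0],[0,0,-0.935]],[42,[0,0,0],[0,0,0]],[42,[0,0,0],[0,0,0]]]'
python3 -c "
from h import *
im=snap('wrist','w4')
cv2.imwrite('pics/w4c.png',cv2.resize(im[0:236,200:520,::-1],None,fx=2.5,fy=2.5,interpolation=cv2.INTER_CUBIC))"
```

```text
clock: 24.65
ee_pos: [0.5207, 0.0441, 0.2593]
tool_rot: [-180.0, -0.0, 113.9]
ft_force: [0.0, 0.2, 1.1]
finger_gap: 0.483
gripper_force: 0.0
```

View pics/w4c.png

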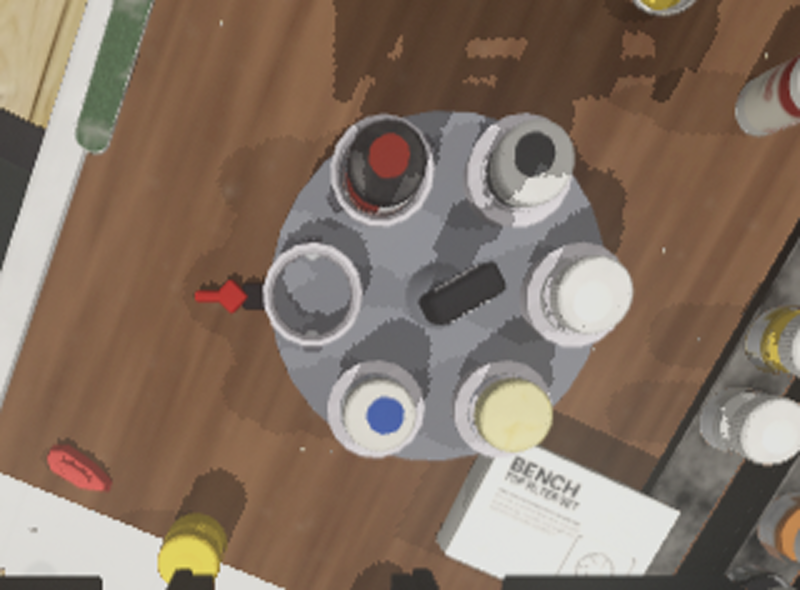

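The empty pocket is now at the arrow (crop 312,293). The red-spot jar sits upright in its pocket at (386,165), level with its neighbours, and the bystanders are untouched. Handing in.

```bash
python3 -c "
from bench import manip
print(manip.close_job())"
```

```text
the job is handed in; nothing more can be done
None
```

The black-lid jar is pressed fully home with at most 16.5 N measured, the carousel is turned one click clockwise so the second empty pocket is at the arrow, the knob is released, and the job is handed in (no verdict came back).

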